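Dial open the locked standards case

ROBOT

A 6-joint arm with a two-finger parallel gripper is mounted at the origin on the work surface. World frame = base frame: x ahead of the robot, y to its left, z up, the work surface at z = 0. Lengths are in m, angles in rad, forces in N, time in s.
With the tool pointing down it reaches from about 0.35 to 0.925 m from the base axis. Payload 6.4 kg.
Tool frame: the origin (TCP) lies where the fingers leave the gripper's body, on its centre line; the fingertips stand 97 mm ahead of it and the grasp point (between the pads) lies 78 mm ahead of it; z points along the fingers, y is the direction in which the jaws open and shut (so a half turn about z gives the same grasp; the last joint's range is limited). The gripper opens to 94 mm and grips with 3 to 60 N. Pads are 16 mm wide; open, the fingers measure 119 mm over their backs; the gripper's body (75 mm by 177 mm) begins 78 mm behind the grasp point.
Start: joints at [1.051, 0.245, 1.558, -0, 1.339, -0.174], TCP at [0.22, 0.612, 0.303] pointing down, gripper open.
Joint ranges: [-3.13, 3.13], [-1.02, 2.26], [0.13, 2.54], [-0.95, 4.09], [0.21, 2.88], [-2.74, 2.74]. Speed limits (rad/s): [2.57, 2.57, 3.14, 3.14, 3.14, 3.14].

INTERFACE

Orientations are given as [roll, pitch, yaw] about the fixed x, y, z axes, in that order (R = Rz(yaw) Ry(pitch) Rx(roll)).
In Python, from plant import get_obs, snapshot, sign_off gives the robot as it stands. The module is installed in compiled form; this text tells all that it offers.
- The arm moves only by the shell command python3 -m crank 'ROWS' [FORCE]. ROWS is JSON, a list of rows, each an object with "xyz": the shift along the tool's x, y, z in units of 50 mm (1.0 is 50 mm), a list of three; "spin": the turn about the tool's z in units of 6 degrees (1.0 is 6 degrees); "grip": the closure, from 0 (fully open) to 1 (shut). In form: [{"xyz": [x, y, z], "spin": spin, "grip": grip}, ...]. A call has exactly 8 rows; each row shifts and turns the commanded pose from where the row before left it, along the tool's axes as they then stand; what a row does not reach is not made up. A row lasts 1/10 s, in which the tool goes at most 50 mm and 8.59 degrees, less where a joint would pass 70% of its speed; a pose out of reach is approached as far as the arm can. A call is refused whole if a number of a shift passes 1 or a number of a turn 1, either way. A call with a gripper value outside its range is refused whole. The fingers move at their own pace and stop on an object; FORCE is the grip in N (left out, the last holds). Time passes only in rows, so rows that do not move let the fingers close, or fill a call up. It gives the time, the measured TCP pose, the force and the opening at its end, in the units of the state.
- get_obs(): the state, without advancing time (a new reading comes with each control period).
- snapshot(name): name is "scene" or "top" or "wrist"; returns a dict with "color" (480x640x3 uint8, blue, green, red), "range_z" (480x640 float32, m along the optical axis (not along the pixel's ray), 0 where there is no reading), "fx", "fy", "cx", "cy" (pixels), "k1" (the pictures are not rectified: a ray, as slopes to the right and down, at radius r is drawn at 1 + k1 r^2 times it, then the intrinsics apply), "extrinsics" (4x4, takes a point from camera to world coordinates). Camera axes: x right, y up, looking along -z (the intrinsics and any distortion apply to the point x, -y, -z); pixel columns grow to the right and rows downward; lengths in m; the calibration is good to about 2 mm. A picture is of the moment at which its call begins.
- sign_off(): hands the job in, once; it reports no verdict.
The state is a dict: "t": time; "joint_positions": joint angles; "joint_velocities": joint speeds; "joint_torque": joint torques, N m; "tcp_pos": TCP position; "orientation": TCP orientation; "ft_force": force on the tool from outside, world axes, zero at the start; "ft_torque": the same for the moment, N m; "width": finger opening in m.
Only numpy, scipy, OpenCV 4.12 (cv2) and the standard library are available. Lean on these libraries where they do the work, as an engineer would, in place of code of your own. Each camera call takes 0.05 s, during which the arm holds its last target. There are 200 camera calls.

TASK

Open the locked case of reference vials on the lab bench. The printing on its dials is loose, so turn the left dial to 3, feeling gently to almost half a number either side until the brass spring bolt jumps back one step and the dial catches, and only then turn the right dial to 5 in the same way until the bolt jumps fully back; never force a dial that has caught or drag the lid against the bolt. Then slide the lid by its handle to the left as far as it goes, leave it there, and leave the other things on the bench where they stand.

Things in the scene. Friction and masses are not known exactly. Their poses are not given: they have to be found in the camera images.
- case_top (a point): Fixed white case, 240 (x) x 270 (y) x 70 mm high. This point is the centre of its flat top, 70 mm above the bench; x points away from the robot's side, y to the case's left, z up. Dials at x = -60 mm, y = +68 (left) and -68 mm (right), lid on the far half. A black index mark lies on the -x side of each dial.
- left_grip (a point): On the left dial's upright axis, at the height to grip, 30.5 mm above the case's top. Dial: black disc 76 mm across, 6 mm thick, white numerals 0 to 7 at 45 degree steps; on it a metal grip bar 44 mm long (this point's x), 14 mm thick (y), from 6 to 44 mm above the case's top. A black line on the bar points to numeral 0 (-x of this point).
- right_grip (a point): The same for the right dial.
- left_dial (a joint): Left dial's angle, rad, growing clockwise seen from above. 0: numeral 0 at the index mark; 2.356: numeral 3. No end stops; turns with about 0.04 N m. The printing is loose: the catch lies up to 0.35 rad either side of the number and is about 0.13 rad wide. At the start it reads 0.5 to 1.7 rad below its number.
- right_dial (a joint): Right dial's angle, same senses. 3.927: numeral 5 at the index mark. Same loose printing and catch, but its tooth reaches its disc only once the left dial has caught: before that its catch cannot be felt. At the start it reads 0.5 to 1.7 rad above its number.
- bolt (a joint): Spring bolt's travel towards the robot's side, m: about 0.0005 locked, 0.0085 when the left dial has caught, 0.016 when the right one has too and the lid is free. Its spring drives it with about 4 N; it needs no push.
- bolt_end (a point): End of the brass bolt, a flat bar 12 mm wide and 6 mm high lying on the case's top between the dials. The end stands in a notch of the lid until the bolt is fully back; it moves along the case's -x.
- left_tooth: Hidden steel tooth of the bolt. When the left dial's catch comes round it drops into the disc under the dial (30 mm radius); the dial can then move only about 0.07 rad either way before the turning moment rises steeply. Over 20 N on the tooth (about 0.5 N m on the dial) breaks the lock. Origin: centre of the case's underside, moved with the bolt. Not handled.
- right_tooth: The same for the right dial.
- bolt_tip: The brass bar of the bolt; its origin is the case's underside centre moved with the bolt. Not to be handled.
- lid (a joint): Travel of the lid in m along the case's +y (to its left): 0 shut, 0.09 fully open at its stop. It slides with about 2 N once the bolt is fully back and stays where it is left.
- lid_handle (a point): Centre of the lid's upright metal handle bar: 46 mm along the case's x, 16 mm thick along the case's y, 36 mm tall, reaching from 8.5 to 44.5 mm above the case's top. Axes as the case's.
- wash_bottle: White plastic bottle, 64 mm across, 160 mm tall, origin at the centre of its underside. Bystander.
- beaker: Glass beaker, 70 mm across, 85 mm tall, origin at the centre of its underside. Bystander.
- vial_tray: Grey divided tray 100 x 140 x 40 mm, origin at the centre of its underside. Bystander.

How it is judged:
On the way, in this order (a step that is already met when the one before it is completed fails the run):
1. the left dial catches and the bolt jumps its first step (value of joint bolt above 0.006 m), for 0.2 s.
2. the right dial catches and the bolt jumps fully back (value of joint bolt above 0.0145 m), for 0.2 s.
At the end, for the whole second after the job is handed in: The bolt is fully back (more than 14.5 mm), the lid is slid open to within 10 mm of its stop (more than 80 mm) and at rest, and the robot has let go (value of joint bolt above 0.0145 m and value of joint lid above 0.08 m and velocity of joint lid between -0.005 and 0.005 m/s); the robot touches nothing.
It fails at once if a dial is forced against the bolt's tooth (over 20 N) (contact force between any of left_tooth, right_tooth and anything else above 20 N).
It fails at once if the lid is dragged against the bolt, or the bolt is pushed (over 15 N) (contact force between bolt_tip and anything else above 15 N).
It fails at once if a bystander is moved more than 30 mm (distance of any of wash_bottle, beaker, vial_tray from where it was at the start of the episode above 0.03 m).
It also fails if it takes over 67 s, if anything falls off the work surface, if the arm or the gripper's body presses on something with over 40 N, if the wrist force passes 120 N, or if a joint passes its speed limit or range.

## Working session

There is one attempt and no reset: what is moved stays moved. The work goes in short steps, Python scripts to look and compute and a shell command to move; the robot and the scene stay as the last step left them, time stands still between calls to the robot, and variables do not carry over. Pictures are saved under pics/ and viewed, about 8 in all and at most 12, crops included, and the job is handed in when it is done.

```bash
mkdir -p pics
cat > h.py <<'E'
import numpy as np, cv2
from plant import get_obs, snapshot
def cast(s,u,v,z):
    xd=np.array([(u-s['cx'])/s['fx'],(v-s['cy'])/s['fy']]); x=xd.copy()
    for _ in range(20): x=xd/(1+s['k1']*(x@x))
    E=np.array(s['extrinsics']); d=E[:3,:3]@np.array([x[0],-x[1],-1]); o=E[:3,3]
    return o+d*(z-o[2])/d[2]
def proj(s,p):
    E=np.array(s['extrinsics']); c=E[:3,:3].T@(np.array(p)-E[:3,3]); x=np.array([c[0],-c[1]])/-c[2]
    x=x*(1+s['k1']*(x@x)); return np.array([x[0]*s['fx']+s['cx'],x[1]*s['fy']+s['cy']])
def depthpts(s):
    h,w=s['range_z'].shape; v,u=np.mgrid[:h,:w]
    xd=np.stack([(u-s['cx'])/s['fx'],(v-s['cy'])/s['fy']],-1); x=xd.copy()
    for _ in range(20): x=xd/(1+s['k1']*(x**2).sum(-1,keepdims=True))
    E=np.array(s['extrinsics']); z=s['range_z']
    P=np.stack([x[...,0]*z,-x[...,1]*z,-z],-1)
    return P@E[:3,:3].T+E[:3,3]
E
python3 - <<'E'
from h import *
import pickle
o=get_obs(); print({k:np.round(v,3) for k,v in o.items()})
for n in ['top','scene']:
    s=snapshot(n); pickle.dump(s,open(n+'.pkl','wb')); cv2.imwrite(f'pics/{n}1.png',s['color'])
    E=np.array(s['extrinsics']);print(n,E[:3,3].round(3),s['fx'],s['k1'])
s=pickle.load(open('top.pkl','rb'));P=depthpts(s);m=(abs(P[...,2]-.07)<.006)&(s['range_z']>0)
print(m.sum())
if m.sum():
    n,l,st,c=cv2.connectedComponentsWithStats(m.astype('uint8'));i=1+st[1:,4].argmax();print(st[i]);print(cv2.minAreaRect(P[l==i][:,:2].astype('float32')))
E
```

```text
{'t': np.float64(0.0), 'joint_positions': array([ 1.051,  0.246,  1.559, -0.   ,  1.339, -0.174]), 'joint_velocities': array([-0.   ,  0.001,  0.001, -0.   ,  0.   , -0.   ]), 'joint_torque': array([-1.0000e-03, -4.1585e+01, -3.1460e+01,  6.8000e-02,  3.3000e-02,
       -0.0000e+00]), 'tcp_pos': array([0.22 , 0.611, 0.302]), 'orientation': array([-3.14 , -0.   ,  2.796]), 'ft_force': array([ 0.484, -0.483, -0.165]), 'ft_torque': array([-0.026, -0.057,  0.027]), 'width': np.float64(0.094)}
top [ 0.365 -0.018  1.062] 441.7118899548681 -0.06842975162260338
scene [ 1.281 -0.77   0.857] 527.2780728322415 -0.15832035391536087
11518
[ 246  151  126  114 8394]
((0.5842925310134888, 0.044358283281326294), (0.24051062762737274, 0.2708434462547302), 4.033707141876221)
```

View pics/top1.png

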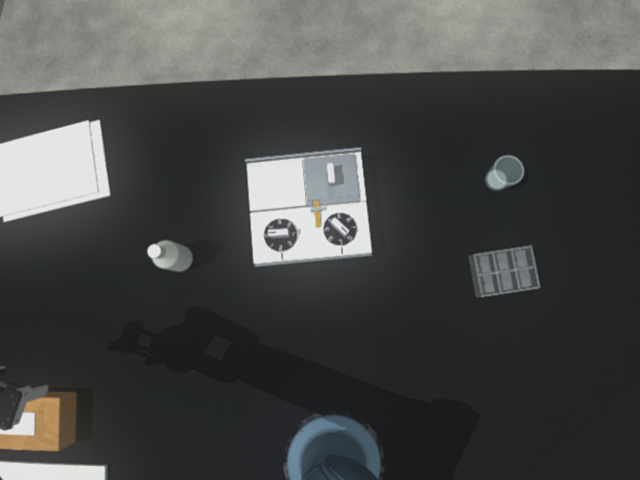

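The top view shows the case's corners at about (246,158) and (371,253). The left dial is at (281,234), the right dial at (341,229), the lid handle at (333,173) and the bolt at (317,212). The bottle, beaker and tray are well clear. Next I'll get the bar angles.

```bash
cat >> h.py <<'E'
YAW=np.radians(4.03); C=np.array([.5843,.0444,.07])
R=np.array([[np.cos(YAW),-np.sin(YAW),0],[np.sin(YAW),np.cos(YAW),0],[0,0,1]])
def W(x,y,z): return C+R@np.array([x,y,z])
def rect(s,z,ext=.05,cx=-.06,cy=0.,n=4000):
    "orthographic view of plane z (above case top) in case frame; up=+x, left=+y"
    xs=np.arange(cx+ext,cx-ext,-1/n); ys=np.arange(cy+ext,cy-ext,-1/n)
    m=np.array([[proj(s,W(a,b,z)) for b in ys] for a in xs],dtype='float32')
    return cv2.remap(s['color'],m[...,0],m[...,1],cv2.INTER_CUBIC)
def plan(p,yaw):
    "tool-axis shift to TCP p (units of 50mm) and spin (units 6deg) to yaw"
    o=get_obs(); y=o['orientation'][2]; d=np.array(p)-o['tcp_pos']
    dy=(yaw-y+np.pi/2)%np.pi-np.pi/2
    t=[d[0]*np.cos(y)+d[1]*np.sin(y), d[0]*np.sin(y)-d[1]*np.cos(y), -d[2]]
    print('t',round(float(o['t']),2),'tcp',o['tcp_pos'].round(4),'ori',o['orientation'].round(4),'w',round(float(o['width']),4),'F',o['ft_force'].round(1),'M',o['ft_torque'].round(2),'j6',o['joint_positions'][5].round(2))
    print('shift now-axes',(np.array(t)/.05).round(3),'spin',round(float(-np.degrees(dy)/6),3))
E
python3 - <<'E'
from h import *
import pickle
s=pickle.load(open('top.pkl','rb'))
ims=[]
for cy in(.068,-.068):
    im=rect(s,.044,cy=cy); ims.append(im)
    g=cv2.cvtColor(im,cv2.COLOR_BGR2GRAY); m=(g>120).astype('uint8'); yy,xx=np.mgrid[:400,:400]; m[(xx-200)**2+(yy-200)**2>110**2]=0
    n,l,st,c=cv2.connectedComponentsWithStats(m); i=1+st[1:,4].argmax(); pts=cv2.findNonZero((l==i).astype('uint8')); print(cv2.minAreaRect(pts))
cv2.imwrite('pics/dials.png',np.hstack(ims))
print(W(-.06,.068,.0305),W(-.06,-.068,.0305))
plan(W(-.10,0,.3),YAW-np.pi/2)
E
```

```text
((195.91836547851562, 197.75262451171875), (201.18882751464844, 99.51133728027344), 12.200469017028809)
((192.46502685546875, 196.83477783203125), (202.92327880859375, 73.8857192993164), 48.99091720581055)
[0.5196694  0.10801514 0.1005    ] [ 0.52922731 -0.02764859  0.1005    ]
t 0.1 tcp [0.2201 0.6112 0.3017] ori [-3.1399e+00 -3.0000e-04  2.7958e+00] w 0.0938 F [-0.4  0.7 -0.1] M [ 0.06  0.03 -0.01] j6 -0.17
shift now-axes [-8.865 -9.004 -1.366] spin 11.026
```

View pics/dials.png

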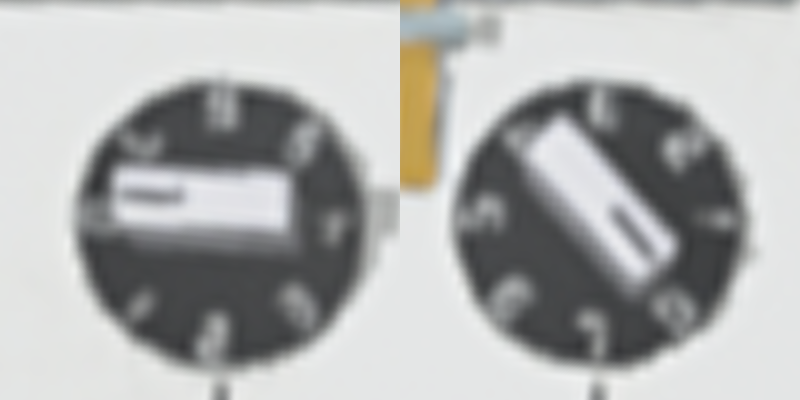

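Both dials read cleanly. The left bar's line points left, so it reads about 1.60 and needs about +0.76. The right bar's line points lower right, so it reads about 5.54 and needs about −1.61. I'll move over the left dial with the jaws across its bar.

```bash
python3 -m crank '[{"xyz":[-0.7,-0.57,0],"spin":0,"grip":0},{"xyz":[-0.7,-0.57,0],"spin":0,"grip":0},{"xyz":[-0.7,-0.57,0],"spin":0,"grip":0},{"xyz":[-0.7,-0.57,0],"spin":0,"grip":0},{"xyz":[-0.7,-0.57,0],"spin":0,"grip":0},{"xyz":[-0.7,-0.57,0],"spin":0,"grip":0},{"xyz":[-0.7,-0.57,0],"spin":0,"grip":0},{"xyz":[-0.7,-0.57,0],"spin":0,"grip":0}]'
python3 -m crank '[{"xyz":[-0.7,-0.57,0],"spin":0,"grip":0},{"xyz":[-0.7,-0.57,0],"spin":0,"grip":0},{"xyz":[-0.7,-0.57,0],"spin":0,"grip":0},{"xyz":[-0.7,-0.57,0],"spin":0,"grip":0},{"xyz":[-0.65,-0.57,0],"spin":0,"grip":0},{"xyz":[0,0,0],"spin":1,"grip":0},{"xyz":[0,0,0],"spin":1,"grip":0},{"xyz":[0,0,0],"spin":1,"grip":0}]'
python3 -m crank '[{"xyz":[0,0,0],"spin":1,"grip":0},{"xyz":[0,0,0],"spin":1,"grip":0},{"xyz":[0,0,0],"spin":1,"grip":0},{"xyz":[0,0,0],"spin":1,"grip":0},{"xyz":[0,0,0],"spin":1,"grip":0},{"xyz":[0,0,0],"spin":1,"grip":0},{"xyz":[0,0,0],"spin":1,"grip":0},{"xyz":[0,0,0],"spin":1,"grip":0}]'
python3 - <<'E'
from h import *
import pickle
s=snapshot('wrist'); pickle.dump(s,open('w1.pkl','wb')); cv2.imwrite('pics/w1.png',s['color'])
print(np.array(s['extrinsics'])[:3].round(3), [proj(s,W(-.06,b,.044)).round() for b in(.068,-.068)])
plan(W(-.06,.068,.1085+.0),YAW-1.6)
E
```

```text
t: 0.9
tcp_pos: [0.4068, 0.3004, 0.3023]
orientation: [-3.141, -0.0, 2.796]
ft_force: [0.4, -0.2, -0.2]
width: 0.0938
t: 1.7
tcp_pos: [0.5204, 0.109, 0.3021]
orientation: [-3.141, -0.001, 2.476]
ft_force: [0.8, 0.1, -0.5]
width: 0.0941
t: 2.5
tcp_pos: [0.5202, 0.1096, 0.3022]
orientation: [-3.141, -0.0, 1.64]
ft_force: [-0.8, -0.2, 0.2]
width: 0.0941
[[ 0.998 -0.067 -0.018  0.515]
 [ 0.069  0.958  0.278  0.191]
 [-0.001 -0.278  0.96   0.385]] [array([322., 247.]), array([323., 392.])]
t 2.55 tcp [0.5202 0.1096 0.3022] ori [-3.1408e+00 -1.0000e-04  1.6369e+00] w 0.0939 F [-0.2  1.  -1.1] M [-0.09  0.08  0.02] j6 -0.07
shift now-axes [-0.031 -0.013  2.474] spin 0.238
```

View pics/w1.png

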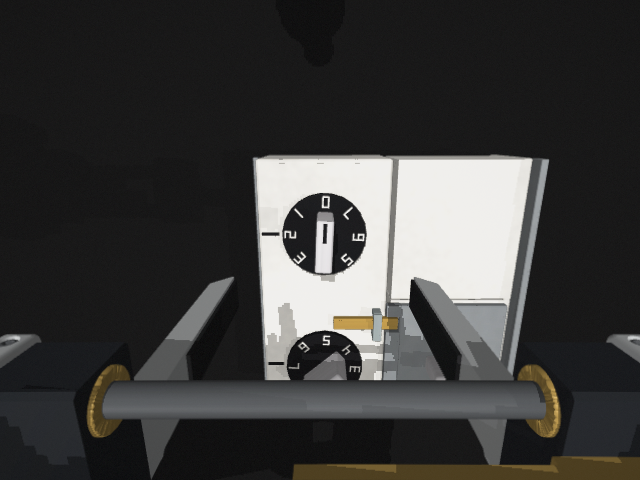

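The wrist view shows the left dial with its bar upright at about (325,243), within 2 mm of the prediction, and the 0 at the top at (325,201). The dial reads a little under 2 at the index mark. I'll descend and grip gently so that the grip itself limits the torque.

```bash
python3 -m crank '[{"xyz":[-0.03,-0.01,0.5],"spin":0.24,"grip":0},{"xyz":[0,0,0.6],"spin":0,"grip":0},{"xyz":[0,0,0.6],"spin":0,"grip":0},{"xyz":[0,0,0.5],"spin":0,"grip":0},{"xyz":[0,0,0.27],"spin":0,"grip":0},{"xyz":[0,0,0],"spin":0,"grip":0},{"xyz":[0,0,0],"spin":0,"grip":1},{"xyz":[0,0,0],"spin":0,"grip":1}]' 12
python3 -m crank '[{"xyz":[0,0,0],"spin":0,"grip":1},{"xyz":[0,0,0],"spin":0,"grip":1},{"xyz":[0,0,0],"spin":0,"grip":1},{"xyz":[0,0,0],"spin":0,"grip":1},{"xyz":[0,0,0],"spin":0,"grip":1},{"xyz":[0,0,0],"spin":0,"grip":1},{"xyz":[0,0,0],"spin":0,"grip":1},{"xyz":[0,0,0],"spin":0,"grip":1}]'
python3 - <<'E'
from h import *
plan(W(-.06,.068,.1085),YAW-1.6)
print(get_obs()['joint_positions'].round(3))
s=snapshot('wrist'); cv2.imwrite('pics/w2.png',s['color']); print([proj(s,W(a,0,.006)).round() for a in(-.02,0)])
E
```

```text
t: 3.35
tcp_pos: [0.521, 0.1081, 0.1808]
orientation: [3.139, 0.0, 1.619]
ft_force: [-0.0, -0.1, -0.2]
width: 0.0817
t: 4.15
tcp_pos: [0.52, 0.1081, 0.1791]
orientation: [-3.141, -0.0, 1.619]
ft_force: [0.4, -0.2, -0.6]
width: 0.0175
t 4.15 tcp [0.52   0.1081 0.1791] ori [-3.1415 -0.      1.6188] w 0.0175 F [ 0.4 -0.2 -0.6] M [-0.12  0.06 -0.02] j6 -0.06
shift now-axes [-0.001 -0.007  0.012] spin 0.065
[-0.009  0.119  1.946 -0.     1.076 -0.057]
[array([390., 390.]), array([422., 389.])]
```

View pics/w2.png

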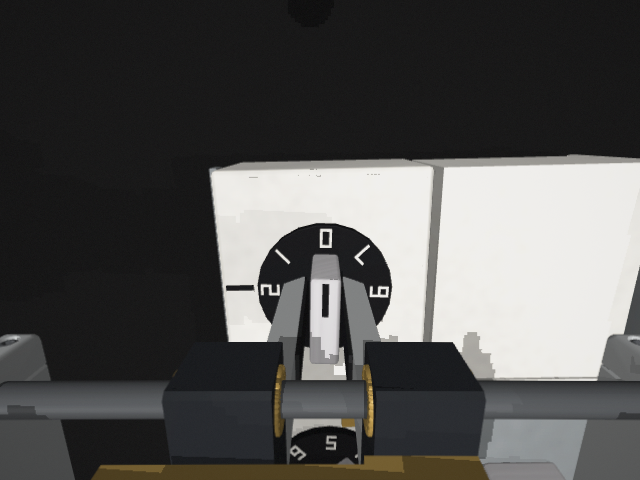

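The bar is between the fingers and lined up with them, the 0 is at (325,238), and numeral 2 sits just below the index mark at (240,288). So the dial reads about 1.57. I'll turn to the start of the feeling range and check that the scene camera sees the bolt.

```bash
cat >> h.py <<'E'
def bolt(save=None):
    s=snapshot('scene'); u,v=proj(s,W(-.04,0,.006)).round().astype(int); r=45
    c=s['color'][v-r:v+r,u-r:u+r]; h=cv2.cvtColor(c,cv2.COLOR_BGR2HSV)
    m=cv2.inRange(h,(12,90,70),(32,255,255)); n,l,st,ce=cv2.connectedComponentsWithStats(m)
    if save: cv2.imwrite(save,cv2.resize(c,None,fx=6,fy=6,interpolation=cv2.INTER_CUBIC))
    if n<2: print('no brass'); return
    i=1+st[1:,4].argmax(); vv,uu=np.nonzero(l==i)
    q=np.array([R.T@(cast(s,a+u-r,b+v-r,.076)-C) for a,b in zip(uu,vv)])
    print('bolt n',len(q),'x range mm',(np.percentile(q[:,0],[2,98])*1e3).round(1),'mean',(q.mean(0)[:2]*1e3).round(1))
def st():
    o=get_obs(); th=YAW-o['orientation'][2]
    print('t',round(float(o['t']),2),'tool theta mod pi',round(th%np.pi,3),'tcp',o['tcp_pos'].round(4),'w',round(float(o['width']),4),'F',o['ft_force'].round(1),'M',o['ft_torque'].round(3),'q6t',o['joint_torque'][5].round(3),'q6',o['joint_positions'][5].round(3))
E
python3 -c "
from h import *
st();bolt()"
python3 -m crank '[{"xyz":[0,0,0],"spin":0.3,"grip":1},{"xyz":[0,0,0],"spin":0.5,"grip":1},{"xyz":[0,0,0],"spin":0.5,"grip":1},{"xyz":[0,0,0],"spin":0.5,"grip":1},{"xyz":[0,0,0],"spin":0.5,"grip":1},{"xyz":[0,0,0],"spin":0.5,"grip":1},{"xyz":[0,0,0],"spin":0.5,"grip":1},{"xyz":[0,0,0],"spin":0.2,"grip":1}]'
python3 -c "
from h import *
st();bolt('pics/b1.png')"
```

```text
t 4.2 tool theta mod pi 1.593 tcp [0.5204 0.1081 0.1792] w 0.014 F [  3.5   0.3 -10.1] M [-0.076 -0.122 -0.172] q6t -0.095 q6 -0.057
bolt n 40 x range mm [-46.7 -19.3] mean [-32.9 -23.3]
t: 5.05
tcp_pos: [0.5206, 0.1081, 0.1791]
orientation: [3.14, -0.001, 1.251]
ft_force: [4.4, 1.3, -3.9]
width: 0.0136
t 5.05 tool theta mod pi 1.961 tcp [0.5206 0.1081 0.1791] w 0.0136 F [ 4.4  1.3 -3.9] M [ 0.109 -0.671  0.161] q6t 0.089 q6 0.311
bolt n 40 x range mm [-46.7 -19.3] mean [-32.9 -23.3]
```

View pics/b1.png

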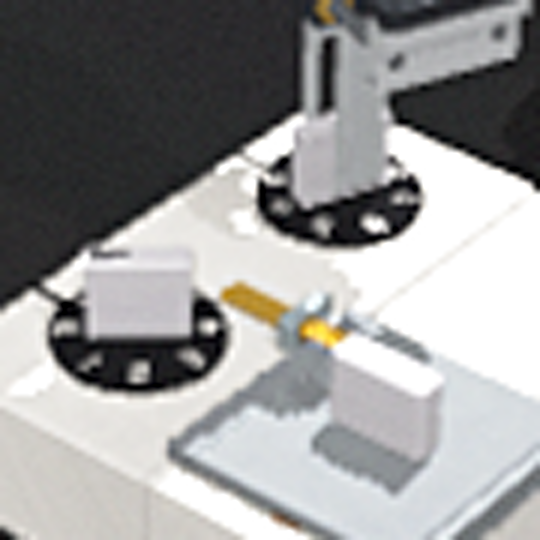

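The scene crop shows the whole brass bolt between the dials at (235,295)–(335,340), so its rear end can be tracked. It is still locked. I'll feel on in small steps.

```bash
for i in 1; do python3 -m crank '[{"xyz":[0,0,0],"spin":0.35,"grip":1},{"xyz":[0,0,0],"spin":0.35,"grip":1},{"xyz":[0,0,0],"spin":0.35,"grip":1},{"xyz":[0,0,0],"spin":0.35,"grip":1},{"xyz":[0,0,0],"spin":0,"grip":1},{"xyz":[0,0,0],"spin":0,"grip":1},{"xyz":[0,0,0],"spin":0,"grip":1},{"xyz":[0,0,0],"spin":0,"grip":1}]' >/dev/null; python3 -c "
from h import *
st();bolt()"; done
```

```text
t 5.9 tool theta mod pi 2.106 tcp [0.5207 0.108  0.1792] w 0.0136 F [ 5.8  0.9 -4.6] M [ 0.06  -0.773  0.072] q6t 0.067 q6 0.456
bolt n 40 x range mm [-46.7 -19.3] mean [-32.9 -23.3]
```

```bash
python3 -m crank '[{"xyz":[0,0,0],"spin":0.35,"grip":1},{"xyz":[0,0,0],"spin":0.35,"grip":1},{"xyz":[0,0,0],"spin":0.35,"grip":1},{"xyz":[0,0,0],"spin":0.35,"grip":1},{"xyz":[0,0,0],"spin":0,"grip":1},{"xyz":[0,0,0],"spin":0,"grip":1},{"xyz":[0,0,0],"spin":0,"grip":1},{"xyz":[0,0,0],"spin":0,"grip":1}]' >/dev/null; python3 -c "
from h import *
st();bolt()"
```

```text
t 6.75 tool theta mod pi 2.253 tcp [0.5208 0.108  0.1792] w 0.0141 F [ 6.3  0.1 -5.6] M [-0.004 -0.867 -0.064] q6t -0.045 q6 0.603
bolt n 40 x range mm [-46.7 -19.3] mean [-32.9 -23.3]
```

```bash
python3 -m crank '[{"xyz":[0,0,0],"spin":0.35,"grip":1},{"xyz":[0,0,0],"spin":0.35,"grip":1},{"xyz":[0,0,0],"spin":0.35,"grip":1},{"xyz":[0,0,0],"spin":0.35,"grip":1},{"xyz":[0,0,0],"spin":0,"grip":1},{"xyz":[0,0,0],"spin":0,"grip":1},{"xyz":[0,0,0],"spin":0,"grip":1},{"xyz":[0,0,0],"spin":0,"grip":1}]' >/dev/null; python3 -c "
from h import *
st();bolt()"
```

```text
t 7.6 tool theta mod pi 2.399 tcp [0.5208 0.1079 0.1792] w 0.0137 F [ 6.8  0.3 -5.1] M [-0.034 -0.909  0.007] q6t -0.036 q6 0.749
bolt n 51 x range mm [-54.2 -19.4] mean [-36.8 -23.3]
```

The bolt has jumped its first step: its rear end went from −46.7 to −54.2 mm, and the dial caught at about 2.33. I'll release, lift and go over to the right dial.

```bash
python3 -m crank '[{"xyz":[0,0,0],"spin":0,"grip":0},{"xyz":[0,0,0],"spin":0,"grip":0},{"xyz":[0,0,0],"spin":0,"grip":0},{"xyz":[0,0,0],"spin":0,"grip":0},{"xyz":[0,0,-0.3],"spin":0,"grip":0},{"xyz":[0,0,-0.6],"spin":0,"grip":0},{"xyz":[0,0,-0.6],"spin":0,"grip":0},{"xyz":[0,0,-0.6],"spin":0,"grip":0}]'
python3 -m crank '[{"xyz":[-0.6,0.66,0],"spin":0,"grip":0},{"xyz":[-0.6,0.66,0],"spin":0,"grip":0},{"xyz":[-0.6,0.66,0],"spin":0,"grip":0},{"xyz":[0,0,0],"spin":0,"grip":0},{"xyz":[0,0,0],"spin":0,"grip":0},{"xyz":[0,0,0],"spin":0,"grip":0},{"xyz":[0,0,0],"spin":0,"grip":0},{"xyz":[0,0,0],"spin":0,"grip":0}]' > /dev/null
python3 - <<'E'
from h import *
s=snapshot('wrist'); cv2.imwrite('pics/w3.png',s['color']); im=rect(s,.044,cy=-.068); cv2.imwrite('pics/w3r.png',im)
g=cv2.cvtColor(im,cv2.COLOR_BGR2GRAY); m=(g>150).astype('uint8'); yy,xx=np.mgrid[:400,:400]; m[(xx-200)**2+(yy-200)**2>100**2]=0
n,l,t,c=cv2.connectedComponentsWithStats(m); i=1+t[1:,4].argmax(); print(cv2.minAreaRect(cv2.findNonZero((l==i).astype('uint8'))))
plan(W(-.06,-.068,.1085),YAW-5.55); bolt()
E
```

```text
t: 8.45
tcp_pos: [0.52, 0.1081, 0.2865]
orientation: [3.141, -0.001, 0.813]
ft_force: [0.6, -0.5, -0.7]
width: 0.0747
((192.43325805664062, 219.89219665527344), (192.427734375, 149.0918731689453), 31.027070999145508)
t 9.3 tcp [ 0.53   -0.0244  0.2842] ori [-3.1414  0.      0.814 ] w 0.094 F [-0.8 -0.5 -0.3] M [-0.11  0.11 -0.01] j6 0.5
shift now-axes [-0.057  0.034  2.113] spin 0.1
bolt n 46 x range mm [-54.3 -19.4] mean [-36.6 -24.1]
```

View pics/w3r.png

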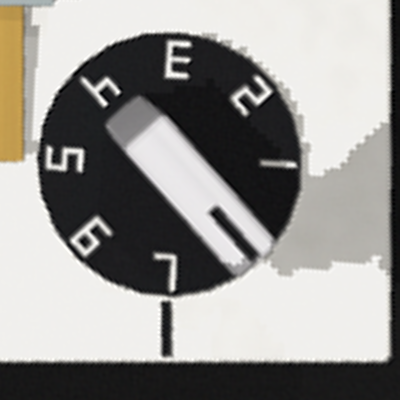

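The rectified crop shows the right bar's top centred near (200,195). Its line points lower right at about 41°, and numeral 7 is at the index mark, so the dial reads about 5.53. I'll descend, grip, and turn back to the edge of the feeling range.

```bash
python3 -m crank '[{"xyz":[-0.06,0.03,0.4],"spin":0.1,"grip":0},{"xyz":[0,0,0.6],"spin":0,"grip":0},{"xyz":[0,0,0.6],"spin":0,"grip":0},{"xyz":[0,0,0.4],"spin":0,"grip":0},{"xyz":[0,0,0.11],"spin":0,"grip":0},{"xyz":[0,0,0],"spin":0,"grip":0},{"xyz":[0,0,0],"spin":0,"grip":1},{"xyz":[0,0,0],"spin":0,"grip":1}]' 12 >/dev/null
python3 -m crank '[{"xyz":[0,0,0],"spin":0,"grip":1},{"xyz":[0,0,0],"spin":0,"grip":1},{"xyz":[0,0,0],"spin":0,"grip":1},{"xyz":[0,0,0],"spin":0,"grip":1},{"xyz":[0,0,0],"spin":0,"grip":1},{"xyz":[0,0,0],"spin":0,"grip":1},{"xyz":[0,0,0],"spin":0,"grip":1},{"xyz":[0,0,0],"spin":0,"grip":1}]' >/dev/null
python3 -m crank '[{"xyz":[0,0,0],"spin":0,"grip":1},{"xyz":[0,0,0],"spin":0,"grip":1},{"xyz":[0,0,0],"spin":-0.4,"grip":1},{"xyz":[0,0,0],"spin":-0.7,"grip":1},{"xyz":[0,0,0],"spin":-0.7,"grip":1},{"xyz":[0,0,0],"spin":-0.7,"grip":1},{"xyz":[0,0,0],"spin":-0.7,"grip":1},{"xyz":[0,0,0],"spin":-0.7,"grip":1}]'
python3 -m crank '[{"xyz":[0,0,0],"spin":-0.9,"grip":1},{"xyz":[0,0,0],"spin":-0.9,"grip":1},{"xyz":[0,0,0],"spin":-0.9,"grip":1},{"xyz":[0,0,0],"spin":-0.9,"grip":1},{"xyz":[0,0,0],"spin":-0.9,"grip":1},{"xyz":[0,0,0],"spin":-0.9,"grip":1},{"xyz":[0,0,0],"spin":-0.9,"grip":1},{"xyz":[0,0,0],"spin":-0.8,"grip":1}]' >/dev/null
python3 -c "
from h import *
st();bolt('pics/b2.png')"
```

```text
t: 11.75
tcp_pos: [0.5295, -0.029, 0.1787]
orientation: [3.14, 0.0, 1.213]
ft_force: [4.4, -2.5, -4.2]
width: 0.0141
t 12.55 tool theta mod pi 1.255 tcp [ 0.53   -0.029   0.1787] w 0.014 F [ 7.  -2.5 -5.7] M [-0.454 -0.983 -0.143] q6t 0.489 q6 -0.654
bolt n 85 x range mm [-221.8 -138.9] mean [-181.8   70.6]
```

View pics/b2.png

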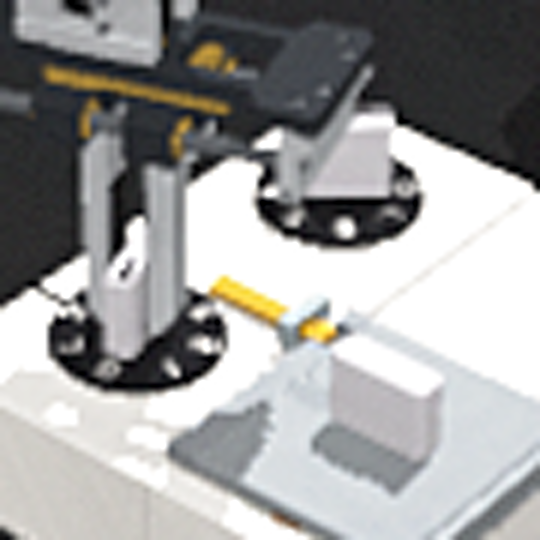

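The bolt is visible at (215,290)–(335,335), and the mask had picked gold parts of the gripper instead, so I'll restrict it. Tool angle θ is about 4.40. I'll feel on.

```bash
sed -i 's/^    i=1+st\[1:,4\].argmax(); vv,uu=np.nonzero(l==i)/    vv,uu=np.nonzero(m)/; s/^    print(.bolt n/    q=q[(abs(q[:,0]+.04)<.04)\&(abs(q[:,1]+.023)<.012)]\n&/' h.py
python3 -c "
from h import *
bolt()"
python3 -m crank '[{"xyz":[0,0,0],"spin":-0.35,"grip":1},{"xyz":[0,0,0],"spin":-0.35,"grip":1},{"xyz":[0,0,0],"spin":-0.35,"grip":1},{"xyz":[0,0,0],"spin":-0.35,"grip":1},{"xyz":[0,0,0],"spin":0,"grip":1},{"xyz":[0,0,0],"spin":0,"grip":1},{"xyz":[0,0,0],"spin":0,"grip":1},{"xyz":[0,0,0],"spin":0,"grip":1}]' >/dev/null; python3 -c "
from h import *
st();bolt()"
```

```text
bolt n 55 x range mm [-53.  -1.] mean [-30.3 -23.5]
t 13.45 tool theta mod pi 1.111 tcp [ 0.53   -0.0289  0.1787] w 0.014 F [ 6.7 -2.7 -6.1] M [-0.449 -0.947  0.037] q6t 0.026 q6 -0.798
bolt n 54 x range mm [-53.   -0.9] mean [-30.  -23.4]
```

```bash
python3 -m crank '[{"xyz":[0,0,0],"spin":-0.35,"grip":1},{"xyz":[0,0,0],"spin":-0.35,"grip":1},{"xyz":[0,0,0],"spin":-0.35,"grip":1},{"xyz":[0,0,0],"spin":-0.35,"grip":1},{"xyz":[0,0,0],"spin":0,"grip":1},{"xyz":[0,0,0],"spin":0,"grip":1},{"xyz":[0,0,0],"spin":0,"grip":1},{"xyz":[0,0,0],"spin":0,"grip":1}]' >/dev/null; python3 -c "
from h import *
st();bolt()"
```

```text
t 14.3 tool theta mod pi 0.965 tcp [ 0.5301 -0.0289  0.1787] w 0.0136 F [ 7.5 -1.9 -6.7] M [-0.34  -1.022  0.071] q6t 0.091 q6 -0.945
bolt n 53 x range mm [-52.2  -0.9] mean [-29.5 -23.4]
```

```bash
python3 -m crank '[{"xyz":[0,0,0],"spin":-0.35,"grip":1},{"xyz":[0,0,0],"spin":-0.35,"grip":1},{"xyz":[0,0,0],"spin":-0.35,"grip":1},{"xyz":[0,0,0],"spin":-0.35,"grip":1},{"xyz":[0,0,0],"spin":0,"grip":1},{"xyz":[0,0,0],"spin":0,"grip":1},{"xyz":[0,0,0],"spin":0,"grip":1},{"xyz":[0,0,0],"spin":0,"grip":1}]' >/dev/null; python3 -c "
from h import *
st();bolt('pics/b3.png')"
```

```text
t 15.15 tool theta mod pi 0.818 tcp [ 0.5301 -0.0288  0.1787] w 0.0141 F [ 6.9 -1.3 -7.1] M [-0.318 -1.121  0.055] q6t 0.094 q6 -1.091
bolt n 55 x range mm [-53.  -1.] mean [-30.3 -23.6]
```

```bash
python3 -m crank '[{"xyz":[0,0,0],"spin":-0.35,"grip":1},{"xyz":[0,0,0],"spin":-0.35,"grip":1},{"xyz":[0,0,0],"spin":-0.35,"grip":1},{"xyz":[0,0,0],"spin":-0.35,"grip":1},{"xyz":[0,0,0],"spin":0,"grip":1},{"xyz":[0,0,0],"spin":0,"grip":1},{"xyz":[0,0,0],"spin":0,"grip":1},{"xyz":[0,0,0],"spin":0,"grip":1}]' >/dev/null; python3 -c "
from h import *
st();bolt('pics/b4.png')"
```

```text
t 16.0 tool theta mod pi 0.672 tcp [ 0.5302 -0.0287  0.1787] w 0.0135 F [ 8.5 -1.6 -5.5] M [-0.202 -1.202  0.034] q6t 0.038 q6 -1.238
bolt n 63 x range mm [-60.6  -1.2] mean [-34.8 -23.7]
```

View pics/b4.png

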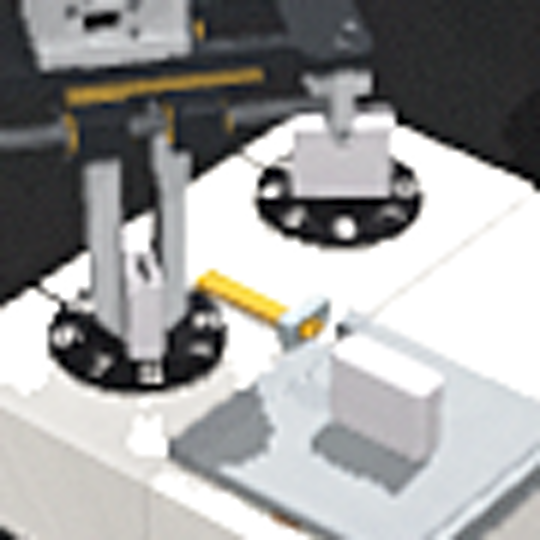

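The bolt's rear end is now at −60.6 mm and its front end, near (310,325), is out of the lid's notch, so it is fully back. I'll open only partly to keep the finger off the bolt, lift, and locate the handle.

```bash
python3 -m crank '[{"xyz":[0,0,0],"spin":0,"grip":0.6},{"xyz":[0,0,0],"spin":0,"grip":0.6},{"xyz":[0,0,0],"spin":0,"grip":0.6},{"xyz":[0,0,0],"spin":0,"grip":0.6},{"xyz":[0,0,-0.3],"spin":0,"grip":0.6},{"xyz":[0,0,-0.6],"spin":0,"grip":0.6},{"xyz":[0,0,-0.6],"spin":0,"grip":0.6},{"xyz":[0,0,-0.6],"spin":0,"grip":0.6}]'
python3 -m crank '[{"xyz":[0,0,0],"spin":-1,"grip":0},{"xyz":[0,0,0],"spin":-1,"grip":0},{"xyz":[0,0,0],"spin":-1,"grip":0},{"xyz":[0,0,0],"spin":-1,"grip":0},{"xyz":[0,0,0],"spin":-1,"grip":0},{"xyz":[0,0,0],"spin":-1,"grip":0},{"xyz":[0,0,0],"spin":-0.4,"grip":0},{"xyz":[0,0,0],"spin":0,"grip":0}]' >/dev/null
python3 - <<'E'
from h import *
import pickle
bolt()
s=pickle.load(open('top.pkl','rb'))
im=rect(s,.0445,cx=.06,cy=-.05); cv2.imwrite('pics/hd.png',im)
g=cv2.cvtColor(im,cv2.COLOR_BGR2GRAY); print(g[200,::25]); m=cv2.inRange(g,190,255)
n,l,t,c=cv2.connectedComponentsWithStats(m)
for i in range(1,n):
    if t[i,4]>1000: r=cv2.minAreaRect(cv2.findNonZero((l==i).astype('uint8'))); print(t[i],r,'case xy',.06+.05-r[0][1]/4000,-.05+.05-r[0][0]/4000)
plan(W(.06,-.06,.11),YAW)
E
```

```text
t: 16.85
tcp_pos: [0.529, -0.0285, 0.286]
orientation: [3.141, 0.001, 2.54]
ft_force: [1.2, -0.3, -0.3]
width: 0.0378
bolt n 62 x range mm [-59.6  -1.1] mean [-34.4 -23.7]
[190 157 160 159 159 159 159 157 153 226 224 129 116 115 155 157]
[ 209  103   59  179 9673] ((237.99996948242188, 191.99998474121094), (177.99996948242188, 57.99999237060547), 90.0) case xy 0.062000003814697266 -0.05949999237060547
t 17.7 tcp [ 0.5292 -0.0286  0.2847] ori [-3.1412e+00  1.1000e-03 -3.0737e+00] w 0.0941 F [ 0.5 -0.   0.2] M [0.05 0.01 0.02] j6 -1.91
shift now-axes [-2.402  0.185  2.094] spin -0.023
```

View pics/hd.png

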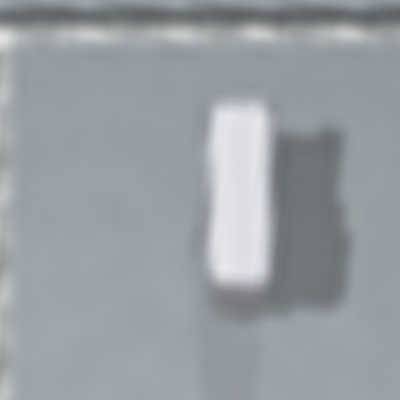

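The handle's top is cleanly outlined at (210–270, 103–283), which puts it at case (62, −60) mm. I'll move over, descend and grip.

```bash
python3 -m crank '[{"xyz":[-0.8,0.05,0],"spin":0,"grip":0},{"xyz":[-0.8,0.05,0],"spin":0,"grip":0},{"xyz":[-0.84,0.07,0],"spin":0,"grip":0},{"xyz":[0,0,0.4],"spin":0,"grip":0},{"xyz":[0,0,0.6],"spin":0,"grip":0},{"xyz":[0,0,0.6],"spin":0,"grip":0},{"xyz":[0,0,0.4],"spin":0,"grip":0},{"xyz":[0,0,0.1],"spin":0,"grip":0}]'
python3 -m crank '[{"xyz":[0,0,0],"spin":0,"grip":0},{"xyz":[0,0,0],"spin":0,"grip":1},{"xyz":[0,0,0],"spin":0,"grip":1},{"xyz":[0,0,0],"spin":0,"grip":1},{"xyz":[0,0,0],"spin":0,"grip":1},{"xyz":[0,0,0],"spin":0,"grip":1},{"xyz":[0,0,0],"spin":0,"grip":1},{"xyz":[0,0,0],"spin":0,"grip":1}]' 12
python3 -m crank '[{"xyz":[0,0,0],"spin":0,"grip":1},{"xyz":[0,0,0],"spin":0,"grip":1},{"xyz":[0,0,0],"spin":0,"grip":1},{"xyz":[0,0,0],"spin":0,"grip":1},{"xyz":[0,0,0],"spin":0,"grip":1},{"xyz":[0,0,0],"spin":0,"grip":1},{"xyz":[0,0,0],"spin":0,"grip":1},{"xyz":[0,0,0],"spin":0,"grip":1}]'
python3 -c "
from h import *
st();bolt();plan(W(.062,.03,.11),YAW)"
```

```text
t: 18.5
tcp_pos: [0.6487, -0.0114, 0.1759]
orientation: [3.14, -0.005, -3.074]
ft_force: [-4.0, 1.3, 5.8]
width: 0.0939
t: 19.3
tcp_pos: [0.6502, -0.0117, 0.1786]
orientation: [3.142, -0.0, -3.073]
ft_force: [0.3, -0.7, 0.0]
width: 0.0416
t: 20.1
tcp_pos: [0.6502, -0.0118, 0.1786]
orientation: [-3.142, -0.0, -3.073]
ft_force: [1.1, 0.0, -0.6]
width: 0.016
t 20.1 tool theta mod pi 0.002 tcp [ 0.6502 -0.0118  0.1786] w 0.016 F [ 1.1  0.  -0.6] M [-0.029 -0.001  0.045] q6t 0.02 q6 -1.832Traceback (most recent call last):
  File "<string>", line 3, in <module>
    st();bolt();plan(W(.062,.03,.11),YAW)
         ~~~~^^
  File "h.py", line 42, in bolt
    print('bolt n',len(q),'x range mm',(np.percentile(q[:,0],[2,98])*1e3).round(1),'mean',(q.mean(0)[:2]*1e3).round(1))
                                        ~~~~~~~~~~~~~^^^^^^^^^^^^^^^
    return _quantile_unchecked(
        a, q, axis, out, overwrite_input, method, keepdims, weights)
    return _ureduce(a,
                    func=_quantile_ureduce_func,
    ...<5 lines>...
                    overwrite_input=overwrite_input,
                    method=method)
    r = func(a, **kwargs)
    result = _quantile(arr,
                       quantiles=q,
    ...<2 lines>...
                       out=out,
                       weights=wgt)
    slices_having_nans = np.isnan(arr[-1, ...])
                                  ~~~^^^^^^^^^
IndexError: index -1 is out of bounds for axis 0 with size 0
```

The handle is gripped (opening 16.0 mm), but the arm hides the bolt. I'll try a small slide first and watch the force.

```bash
python3 -m crank '[{"xyz":[0,0.03,0],"spin":0,"grip":1},{"xyz":[0,0.03,0],"spin":0,"grip":1},{"xyz":[0,0.03,0],"spin":0,"grip":1},{"xyz":[0,0.03,0],"spin":0,"grip":1},{"xyz":[0,0,0],"spin":0,"grip":1},{"xyz":[0,0,0],"spin":0,"grip":1},{"xyz":[0,0,0],"spin":0,"grip":1},{"xyz":[0,0,0],"spin":0,"grip":1}]'
```

```text
t: 20.95
tcp_pos: [0.6497, -0.0055, 0.1786]
orientation: [3.141, -0.0, -3.073]
ft_force: [0.5, -0.4, -0.7]
width: 0.0161
```

```bash
python3 -m crank '[{"xyz":[0,0.15,0],"spin":0,"grip":1},{"xyz":[0,0.25,0],"spin":0,"grip":1},{"xyz":[0,0.25,0],"spin":0,"grip":1},{"xyz":[0,0.25,0],"spin":0,"grip":1},{"xyz":[0,0.25,0],"spin":0,"grip":1},{"xyz":[0,0.25,0],"spin":0,"grip":1},{"xyz":[0,0.15,0],"spin":0,"grip":1},{"xyz":[0,0,0],"spin":0,"grip":1}]'
python3 -m crank '[{"xyz":[0,0.04,0],"spin":0,"grip":1},{"xyz":[0,0.04,0],"spin":0,"grip":1},{"xyz":[0,0.04,0],"spin":0,"grip":1},{"xyz":[0,0,0],"spin":0,"grip":1},{"xyz":[0,0,0],"spin":0,"grip":1},{"xyz":[0,0,0],"spin":0,"grip":1},{"xyz":[0,0,0],"spin":0,"grip":1},{"xyz":[0,0,0],"spin":0,"grip":1}]'
python3 -c "
from h import *
st();print('case pos',R.T@(get_obs()['tcp_pos']-C))"
```

```text
t: 21.75
tcp_pos: [0.6442, 0.0736, 0.1786]
orientation: [3.14, -0.0, -3.071]
ft_force: [-0.2, 2.3, -0.4]
width: 0.0158
t: 22.55
tcp_pos: [0.644, 0.0775, 0.1786]
orientation: [-3.142, -0.0, -3.073]
ft_force: [-0.7, -1.0, -1.9]
width: 0.016
t 22.55 tool theta mod pi 0.002 tcp [0.644  0.0775 0.1786] w 0.016 F [-0.7 -1.  -1.9] M [-0.27   0.093  0.01 ] q6t 0.026 q6 -1.694
case pos [0.0618412  0.02884112 0.10860655]
```

The lid has travelled 89.5 mm. I'll give it a 1 mm nudge to seat it at the stop, then release, lift clear and check.

```bash
python3 -m crank '[{"xyz":[0,0.01,0],"spin":0,"grip":1},{"xyz":[0,0.01,0],"spin":0,"grip":1},{"xyz":[0,0,0],"spin":0,"grip":1},{"xyz":[0,0,0],"spin":0,"grip":1},{"xyz":[0,0,0],"spin":0,"grip":0},{"xyz":[0,0,0],"spin":0,"grip":0},{"xyz":[0,0,0],"spin":0,"grip":0},{"xyz":[0,0,0],"spin":0,"grip":0}]'
python3 -m crank '[{"xyz":[0,0,0],"spin":0,"grip":0},{"xyz":[0,0,0],"spin":0,"grip":0},{"xyz":[0,0,-0.3],"spin":0,"grip":0},{"xyz":[0,0,-0.6],"spin":0,"grip":0},{"xyz":[0,0,-0.7],"spin":0,"grip":0},{"xyz":[0,0,-0.7],"spin":0,"grip":0},{"xyz":[0,0,-0.4],"spin":0,"grip":0},{"xyz":[0,0,0],"spin":0,"grip":0}]'
python3 -m crank '[{"xyz":[0.3,0.5,0],"spin":0,"grip":0},{"xyz":[0.4,0.8,0],"spin":0,"grip":0},{"xyz":[0.4,0.8,0],"spin":0,"grip":0},{"xyz":[0.4,0.8,0],"spin":0,"grip":0},{"xyz":[0.3,0.5,0],"spin":0,"grip":0},{"xyz":[0,0,0],"spin":0,"grip":0},{"xyz":[0,0,0],"spin":0,"grip":0},{"xyz":[0,0,0],"spin":0,"grip":0}]'
python3 - <<'E'
from h import *
bolt(); s=snapshot('top'); im=rect(s,.0445,cx=.06,cy=.03)
g=cv2.cvtColor(im,cv2.COLOR_BGR2GRAY); m=cv2.inRange(g,205,255); m[:110]=0; m[280:]=0; m[:,:120]=0; m[:,300:]=0
n,l,t,c=cv2.connectedComponentsWithStats(m)
for i in range(1,n):
    if t[i,4]>2000: print(t[i],'y',.08-c[i][0]/4000,'travel mm',(.08-c[i][0]/4000+.0595)*1e3)
s=snapshot('scene');cv2.imwrite('pics/end.png',s['color']); st()
E
```

```text
t: 23.35
tcp_pos: [0.644, 0.0789, 0.1788]
orientation: [3.141, 0.0, -3.072]
ft_force: [0.2, -0.2, -0.2]
width: 0.0446
t: 24.15
tcp_pos: [0.6455, 0.0786, 0.3193]
orientation: [-3.141, 0.009, -3.073]
ft_force: [0.4, -0.1, 1.0]
width: 0.0939
t: 24.95
tcp_pos: [0.5429, 0.2411, 0.3131]
orientation: [-3.141, -0.001, -3.074]
ft_force: [-0.2, -0.3, -0.1]
width: 0.0941
bolt n 73 x range mm [-60.5  -1.1] mean [-35.6 -23.5]
[  162   110    70   164 10347] y 0.030466512032473185 travel mm 89.96651203247319
t 25.1 tool theta mod pi 0.003 tcp [0.5431 0.241  0.3134] w 0.0936 F [-0.5  0.6  0.7] M [0.023 0.01  0.047] q6t -0.002 q6 -1.411
```

View pics/end.png

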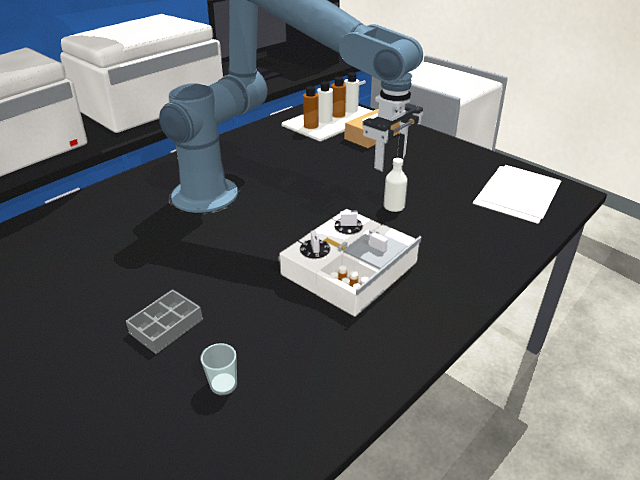

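The final scene shows the lid open with the vials visible at (350,278). The bottle (396,187), beaker (220,368) and tray (165,320) are standing, and the gripper is clear in the air.

```bash
python3 -c "
from plant import sign_off
print(sign_off())"
```

```text
the job is handed in; nothing more can be done
None
```

The case is open, and I handed the job in at about 25 s of the 67 s allowed.

- **Left dial:** turned gently to about 2.3–2.4 rad, where the bolt's rear end jumped from −46.7 to −54.2 mm.
- **Right dial:** turned back to about 3.8–3.9 rad, where the bolt jumped to about −60.6 mm and its front end was seen clear of the lid's notch. Both dials were gripped with only 12 N, so a dial that had caught could not be forced.
- **Lid:** slid left by its handle with only small forces. The top camera put its travel at about 90 mm, which is its stop.

**Last checks:** the bolt's rear end was still at −60.5 mm, the gripper was open in the air with near-zero force, and the bottle, beaker and tray were all standing. I judged those three by eye from the last picture and did not measure their positions.

**Disagreements:**
- One bolt reading picked up gold parts of the gripper, so I restricted the mask.
- While the arm was over the lid it hid the bolt, and that reading failed. I made a 6 mm trial slide and watched the force before sliding fully.
- The bolt's measured steps (7.5 and about 7 mm) were slightly under the stated 8 and 7.5 mm, within what the scene camera can resolve.

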